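# Turn a lidded culture dish lid-down and stack it

### The job

Pinch the two tabs of the loose square culture dish so that its base and grey lid stay closed together, turn the dish over so that its lid is underneath, and stack it squarely on the square dish that already lies lid-down in the storage rack. Leave that lower dish where it is and do not disturb the narrow oblong dish.

Things in the scene. Friction and masses are not known exactly. Their poses are not given: they have to be found in the camera images.
- dish_base: Base of the loose dish: white, 80 x 80 mm; closed dish 44 mm thick, 0.16 kg. Origin: centre of underside, z out through the lid. A tab 36 mm wide sticks out 50 mm from the -x edge; base tab z 17-22 mm under lid tab z 22-27: pinch both along z. Starts lid up on a fixed wooden cradle's 45 degree slope: x points down the slope, to the robot's left (+y, within 20 degrees); tab at the upper end, clear all round; 36 mm lip at +x.
- dish_lid: Loose grey lid of that dish, 80 x 80 mm; its skirt covers the base's neck with 1.5 mm play, no catch. Origin: centre of its outer top face; closed, axes parallel to the base's and origin at (0, 0, 44 mm) in the base's frame. Its 50 mm tab lies on the base's. The cradle's slope and lip, as in the storage rack, form a right-angled V open straight upward: lift a dish straight up, lower it straight down.
- stored_dish: Closed square dish of the same size, one loose piece, 0.25 kg, lid-down on the fixed storage rack's 45 degree slope, against its 72 mm lip. Origin: centre of its underside, now facing up. x points up the slope, to the robot's right, z down into the slope; tab sideways, y -40 to -90 mm (away from the robot). Stacked dish: base origin at (0, 0, -44 mm) here, its z along this z, its x along this -x.
- oblong_dish: Bystander to leave alone: narrow oblong closed dish, 80 x 50 x 44 mm, lid up on another cradle like the first, with the same 50 mm tab. Origin: centre of its underside, x down the slope, z out through the lid. The two cradles and the rack swap places (left, middle, right) and stand 0.25 m or more apart along y.
Not all that is in view belongs to the job. What is shaped like the dish_base but yellow is not meant.

How it is judged:
By the outcome, as a careful person would: the job done as asked, in the order asked, and still so for the second after the job is handed in, with the robot touching nothing.
It also fails if it takes over 64 s, if anything falls off the work surface, if the arm or the gripper's body presses on something with over 40 N, if the wrist force passes 120 N, or if a joint passes its speed limit or range.

### The arm

A 6-joint arm with a two-finger parallel gripper is mounted at the origin on the work surface. World frame = base frame: x ahead of the robot, y to its left, z up, the work surface at z = 0. Lengths are in mm, angles in rad, forces in N, time in s.
With the tool pointing down it reaches from about 275 to 725 mm from the base axis. Payload 5.6 kg.
Tool frame: the origin (TCP) lies at the very end of the fingers, on their centre line; the grasp point (between the pads) lies robot.grip_point_offset behind it (robot.grip_point_offset is the distance from the TCP to the grasp point, in mm); y points along the fingers, x is the direction in which the jaws open and shut, and the axes are right-handed (so a half turn about y gives the same grasp; the last joint's range is limited). The gripper opens to 85 mm and grips with 20 to 120 N. Pads are 22 mm wide; open, the fingers measure 114 mm over their backs; the gripper's body (76 mm by 85 mm) begins 54 mm behind the grasp point. The pads swing forward as they close: fully open they stand 13 mm farther back than shut.
Start: joints at [-1.047, 0.255, 0.108, 0, -1.424, -0.285], TCP at [130.116, -534.381, 231.283] pointing down, gripper open.
Joint ranges: [-2.95, 2.95], [-1.21, 1.97], [-1.09, 1.5], [-2.87, 1.71], [-2.94, -0.07], [-3.05, 3.05]. Speed limits (rad/s): [2.57, 2.57, 3.14, 3.14, 3.14, 3.14].

### API

Orientations are given as a unit quaternion [w, x, y, z].
In Python, from station import robot, solver, optics, readout gives the robot as it stands. Calls block until the motion is done:
- robot.move_to(position, orientation): joint-space move of the TCP to a pose.
- robot.line_to(position, orientation=None, max_speed=150): straight line of the TCP; orientation=None keeps the orientation; max_speed is the mean speed in mm/s.
- robot.goto_joints(angles): joint-space move.
- robot.move_gripper(opening, newtons=None): finger opening in mm; newtons is the grip in N (None keeps the last); returns when the fingers have stopped.
- robot.dwell(seconds).
- solver.solve_ik(position, orientation): joint angles nearest the present ones, or None.
- optics.get_image(name): name is "scene" or "side" or "wrist"; returns a dict with "frame" (420x560x3 uint8, red, green, blue), "fx", "fy", "cx", "cy" (pixels), "T" (4x4, takes a point from camera to world coordinates). Camera axes: x right, y down, z forward; pixel columns grow to the right and rows downward; lengths in mm; the calibration is good to about 2 mm. A picture is of the moment at which its call begins. There is no depth.
A pose or a line that the arm cannot do raises robot.PlanningError and nothing moves.
- robot.close_job(): hands the job in, once; it reports no verdict.
Readings, each from a call of its own:
- readout.read_clock(): time.
- readout.read_q(): joint angles.
- readout.read_joint_velocities(): joint speeds.
- readout.read_joint_torque(): joint torques, N m.
- readout.read_tool_pos(): TCP position.
- readout.read_tcp_rot(): TCP orientation.
- readout.read_contact_force(): force on the tool from outside, world axes, zero at the start.
- readout.read_ft_torque(): the same for the moment, N m.
- readout.read_gripper_width(): finger opening in mm.
Only numpy, scipy, OpenCV 4.12 (cv2) and the standard library are available. Lean on these libraries where they do the work, as an engineer would, in place of code of your own. Each camera call takes 0.05 s, during which the arm holds its last target.

## Working session

There is one attempt and no reset: what is moved stays moved. The work goes in short steps, each a Python script; the robot and the scene stay as the last script left them, time stands still between calls to the robot, and variables do not carry over. Pictures are saved under pics/ and viewed, and the job is handed in when it is done.

```bash
ls; mkdir -p pics; python3 - <<'E'
from station import robot, solver, optics, readout
import cv2
for n in ["scene","side","wrist"]:
    d=optics.get_image(n); cv2.imwrite(f"pics/{n}0.png",cv2.cvtColor(d["frame"],cv2.COLOR_RGB2BGR))
    print(n,d["fx"],d["cx"],d["cy"],d["T"].round(3).tolist())
print(robot.grip_point_offset,readout.read_clock(),readout.read_tcp_rot(),readout.read_gripper_width())
E
```

```text
pics
scene 419.337059691395 276.732143787396 211.88697882760553 [[0.476, 0.5, -0.724, 1229.208], [0.879, -0.253, 0.403, -451.352], [0.018, -0.828, -0.56, 667.89], [0.0, 0.0, 0.0, 1.0]]
side 452.39961192932395 273.52712962324523 210.9314047033362 [[-0.963, -0.138, 0.23, 214.634], [-0.268, 0.562, -0.783, 901.116], [-0.021, -0.816, -0.578, 757.451], [0.0, 0.0, 0.0, 1.0]]
wrist 361.50652466175416 280.99885785482815 208.6388194709727 [[-0.236, 0.927, 0.292, 55.532], [0.972, 0.225, 0.072, -552.021], [0.001, 0.301, -0.954, 373.054], [0.0, 0.0, 0.0, 1.0]]
18.700000000000003 0.15 [-0.43731467  0.43648998  0.5562658  -0.55569843] 85.47112906238635
```

View pics/scene0.png

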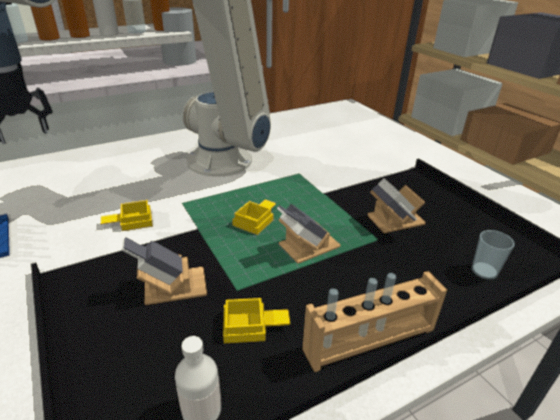

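View pics/side0.png

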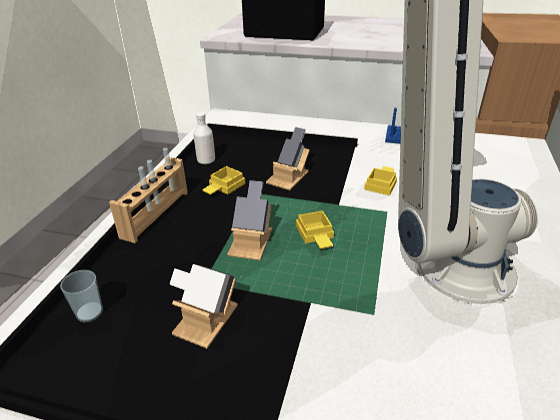

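View pics/wrist0.png

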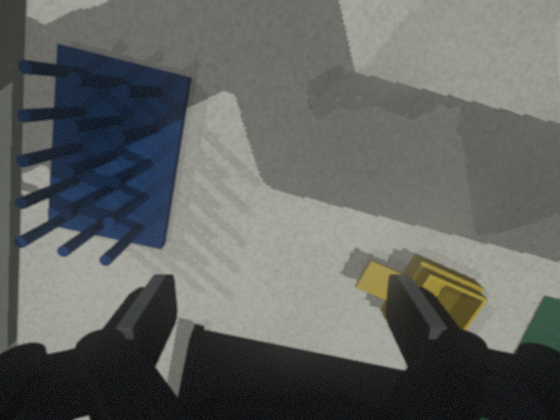

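```bash
python3 - <<'E'
import cv2,numpy as np
s=cv2.imread("pics/side0.png"); c=cv2.imread("pics/scene0.png")
def crop(im,x,y,w,h,k=5): return cv2.resize(im[y:y+h,x:x+w],None,fx=k,fy=k,interpolation=cv2.INTER_CUBIC)
cv2.imwrite("pics/s_mid.png",np.hstack([crop(s,220,170,75,100),crop(s,258,118,75,100)]))
cv2.imwrite("pics/s_st.png",crop(s,160,250,90,100))
cv2.imwrite("pics/c_a.png",np.hstack([crop(c,270,195,75,75),crop(c,115,230,75,75)]))
cv2.imwrite("pics/c_st.png",crop(c,360,165,80,75))
E
```

```text
(no output)
```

View pics/s_mid.png

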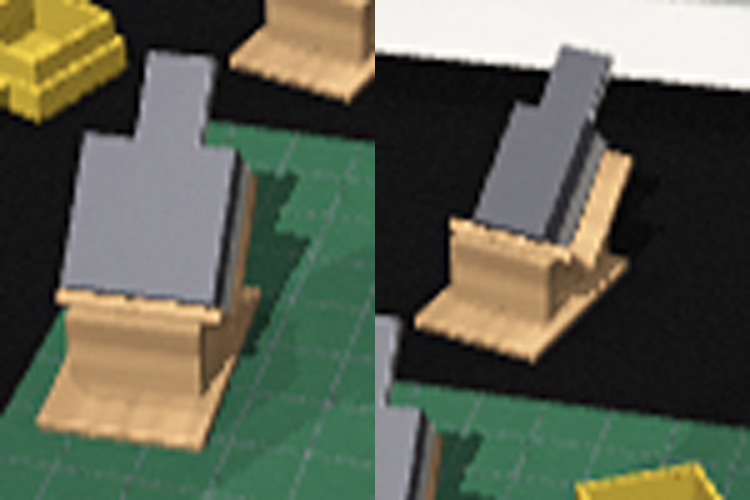

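View pics/c_a.png

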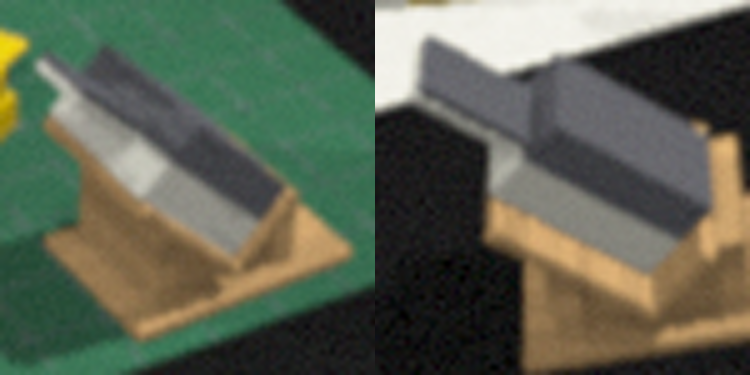

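View pics/s_st.png

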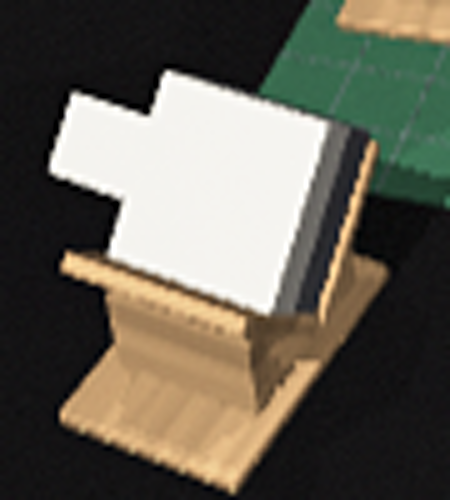

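View pics/c_st.png

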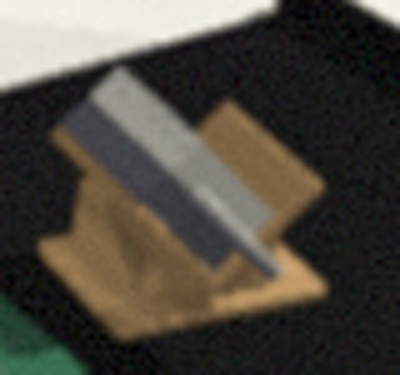

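```bash
cat > h.py <<'E'
import numpy as np, cv2
from scipy.optimize import least_squares
from scipy.spatial.transform import Rotation as R
c=np.sqrt(.5)
RL=np.array([[0,c,-c],[-1,0,0],[0,c,c]]).T   # loose dish: columns x,y,z
RS=np.array([[0,-c,c],[-1,0,0],[0,-c,-c]]).T
def rot(R0,yaw): return R.from_euler('z',yaw).as_matrix()@R0
def proj(d,P):
    T=d["T"]; q=(np.asarray(P)-T[:3,3])@T[:3,:3]
    return np.c_[d["fx"]*q[:,0]/q[:,2]+d["cx"], d["fy"]*q[:,1]/q[:,2]+d["cy"]]
def fit(R0,obs,p0):  # obs: list of (cam, pts3, pix)
    def f(p): return np.concatenate([(proj(d,np.asarray(X)@rot(R0,p[3]/100).T+p[:3])-px).ravel() for d,X,px in obs])
    r=least_squares(f,[*p0,0],loss='soft_l1')
    return r.x, r.fun.reshape(-1,2)
def cropped(px,x,y,k): return (np.array(px,float)+.5)/k-.5+[x,y]
def box(x0,x1,y0,y1,z0,z1):
    V=np.array([[x,y,z] for x in(x0,x1) for y in(y0,y1) for z in(z0,z1)]);
    E=[(a,b) for a in range(8) for b in range(a) if bin(a^b).count('1')==1]
    return V,E
LOOSE=[box(-40,40,-40,40,0,44),box(-90,-40,-18,18,17,27)]
STOR=[box(-40,40,-40,40,0,44),box(-18,18,-90,-40,17,27)]
OBL=[box(-40,40,-25,25,0,44),box(-90,-40,-18,18,17,27)]
def draw(im,d,model,Rm,t,x,y,k,col=(0,255,0)):
    for V,E in model:
        p=(proj(d,V@Rm.T+t)+.5-[x,y])*k-.5
        for a,b in E: cv2.line(im,tuple(np.int32(p[a].round())),tuple(np.int32(p[b].round())),col,1)
def crop(im,x,y,w,h,k=5): return cv2.resize(im[y:y+h,x:x+w],None,fx=k,fy=k,interpolation=cv2.INTER_CUBIC)
E
python3 - <<'E'
from h import *
from station import optics
S=optics.get_image("side");C=optics.get_image("scene")
LX=[(40,-40,44),(40,40,44),(-40,40,44),(-40,-40,44),(-90,-18,27),(-90,18,27)]
pL=cropped([(62,290),(218,303),(238,150),(85,133),(148,52),(216,57)],220,170,5)
SX=[(40,-40,0),(40,40,0),(-40,40,0),(-40,-40,0),(18,-90,17),(-18,-90,17)]
pS=cropped([(165,72),(328,122),(272,312),(110,262),(70,92),(50,172)],160,250,5)
l,rl=fit(RL,[(S,LX,pL)],[450,0,100]); s,rs=fit(RS,[(S,SX,pS)],[450,300,100])
print(l,rl.round(1).tolist());print(s,rs.round(1).tolist())
bgr=lambda d:cv2.cvtColor(d["frame"],cv2.COLOR_RGB2BGR)
ims=[]
for p,R0,m,w in((l,RL,LOOSE,[(S,220,170),(C,270,195)]),(s,RS,STOR,[(S,160,250),(C,355,165)])):
    for d,x,y in w:
        im=crop(bgr(d),x,y,90,100,4); draw(im,d,m,rot(R0,p[3]/100),p[:3],x,y,4); ims.append(im)
cv2.imwrite("pics/ov1.png",np.hstack(ims[:2])); cv2.imwrite("pics/ov2.png",np.hstack(ims[2:]))
E
```

```text
[537.00632166  -4.6322859   62.41940683   6.65922248] [[0.2, -0.3], [-0.1, 0.5], [0.1, -0.2], [0.1, 0.2], [-0.1, -0.2], [-0.2, 0.0]]
[551.90227394 290.48650018  83.70514053 -15.40564275] [[0.0, -0.0], [0.2, 0.2], [0.1, 0.1], [-0.3, -1.3], [0.4, 0.4], [-0.6, 0.3]]
```

View pics/ov1.png

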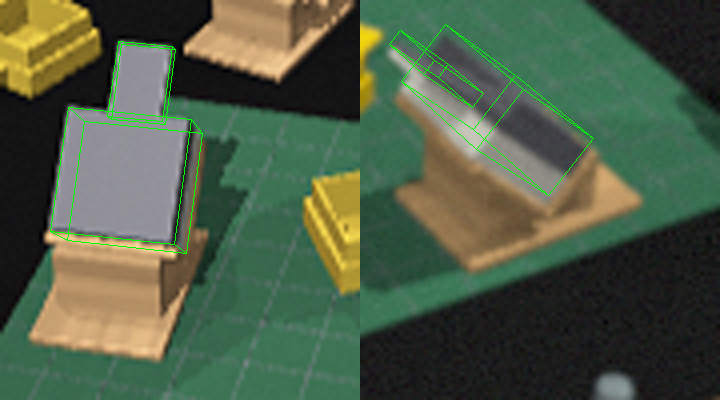

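View pics/ov2.png

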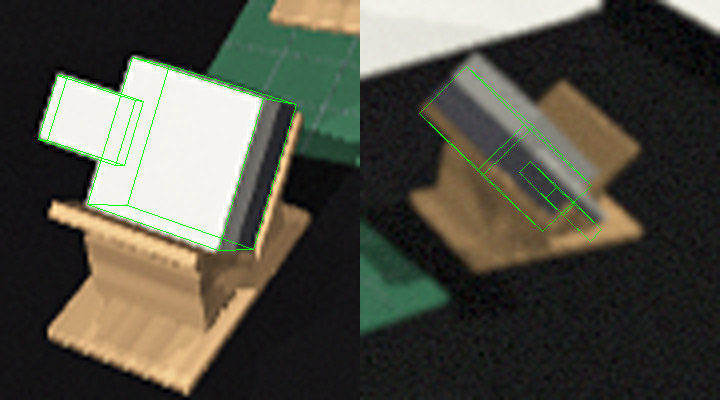

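```bash
python3 - <<'E'
from h import *
from station import optics
c_=cv2.imread("pics/scene0.png")
cv2.imwrite("pics/z1.png",crop(c_,275,200,65,65,9)); cv2.imwrite("pics/z2.png",crop(c_,366,172,62,60,9))
E
```

```text
(no output)
```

View pics/z1.png

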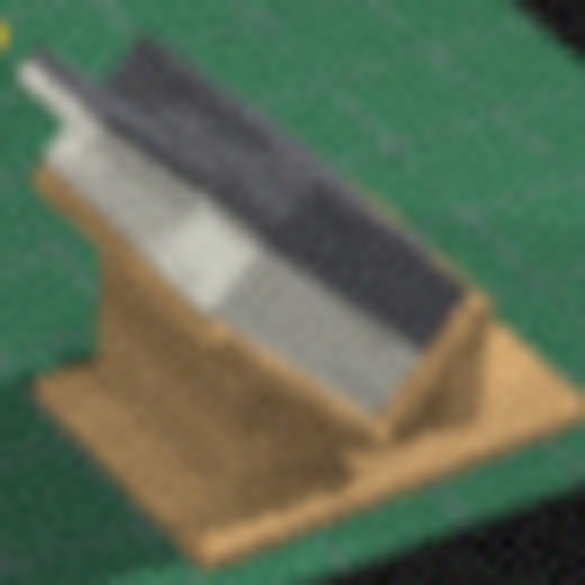

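View pics/z2.png

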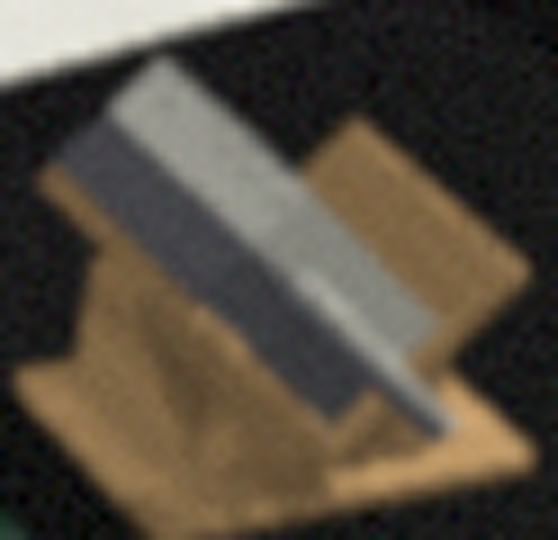

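```bash
cat > f2.py <<'E'
from h import *
from station import optics
S=optics.get_image("side");C=optics.get_image("scene")
LX=[(40,-40,44),(40,40,44),(-40,40,44),(-40,-40,44),(-90,-18,27),(-90,18,27)]
pL=cropped([(62,290),(218,303),(238,150),(85,133),(148,52),(216,57)],220,170,5)
LXc=[(40,-40,44),(40,-40,0),(-40,-40,0),(-40,-40,44)]; pLc=cropped([(465,295),(375,415),(48,160),(145,40)],275,200,9)
SX=[(40,-40,0),(40,40,0),(-40,40,0),(-40,-40,0),(18,-90,17),(-18,-90,17)]
pS=cropped([(165,72),(328,122),(272,312),(110,262),(70,92),(50,172)],160,250,5)
SXc=[(-40,-40,0),(40,-40,0),(40,-40,44),(-40,-40,44),(-18,-90,17),(18,-90,17)];pSc=cropped([(438,325),(165,58),(55,158),(330,420),(455,425),(305,275)],366,172,9)
l,rl=fit(RL,[(S,LX,pL),(C,LXc,pLc)],[450,0,100]); s,rs=fit(RS,[(S,SX,pS),(C,SXc,pSc)],[450,300,100])
print(l,rl.round(1).tolist());print(s,rs.round(1).tolist())
bgr=lambda d:cv2.cvtColor(d["frame"],cv2.COLOR_RGB2BGR)
ims=[]
for p,R0,m,w in((l,RL,LOOSE,[(S,220,170),(C,270,195)]),(s,RS,STOR,[(S,160,250),(C,355,165)])):
    for d,x,y in w:
        im=crop(bgr(d),x,y,90,75,4); draw(im,d,m,rot(R0,p[3]/100),p[:3],x,y,4); ims.append(im)
cv2.imwrite("pics/ov3.png",np.vstack([np.hstack(ims[:2]),np.hstack(ims[2:])]))
E
python3 f2.py
```

```text
[537.64675204  -9.24809649  59.93905226   3.78907198] [[0.2, -1.0], [-0.6, 0.3], [0.2, -0.1], [0.6, -0.2], [0.8, -0.4], [0.6, 0.1], [0.1, -1.1], [-1.3, -0.4], [16.5, 16.1], [17.7, 14.6]]
[546.34601956 299.45410647  93.23768675 -18.36580353] [[0.8, -0.4], [0.9, 0.6], [-0.1, 0.9], [-0.3, -1.5], [1.3, -0.4], [-0.0, -0.4], [-0.3, -1.5], [15.3, 12.9], [14.6, 14.0], [-0.7, -0.6], [-0.2, -1.7], [9.7, 8.2]]
```

View pics/ov3.png

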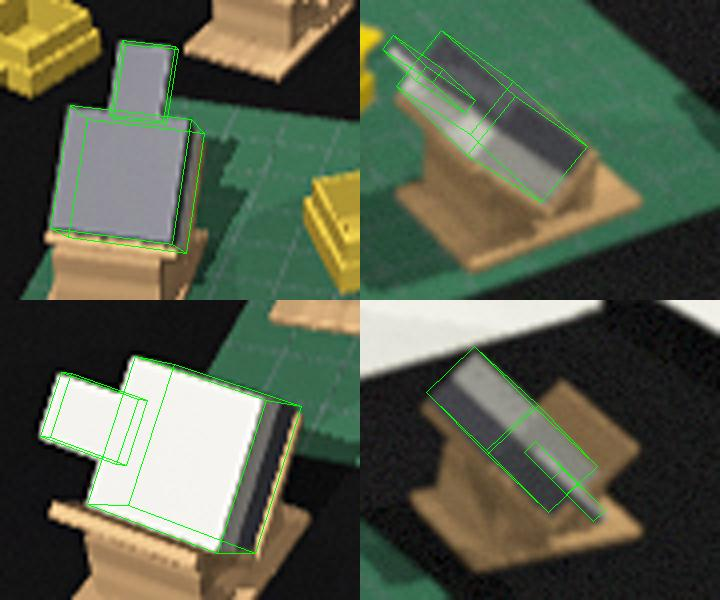

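```bash
python3 - <<'E'
t=open('f2.py').read()
t=t.replace("LXc=[(40,-40,44),(40,-40,0),(-40,-40,0),(-40,-40,44)]; pLc=cropped([(465,295),(375,415),(48,160),(145,40)]","LXc=[(40,-40,44),(40,-40,0),(-40,40,0),(-40,40,44),(-40,-40,0)]; pLc=cropped([(465,295),(375,415),(48,160),(145,40),(213,310)]")
t=t.replace("SXc=[(-40,-40,0),(40,-40,0),(40,-40,44),(-40,-40,44),(-18,-90,17),(18,-90,17)];pSc=cropped([(438,325),(165,58),(55,158),(330,420),(455,425),(305,275)]","SXc=[(-40,-40,0),(40,40,0),(40,40,44),(-40,-40,44)];pSc=cropped([(438,325),(165,58),(55,158),(330,420)]")
open('f2.py','w').write(t)
E
python3 f2.py
```

```text
[539.39759659  -8.58287822  58.61928043   6.63172881] [[-0.0, -0.2], [-0.5, 0.6], [-0.4, 0.1], [-0.2, 0.5], [-0.4, 0.2], [-0.6, 0.4], [0.7, -0.9], [-0.6, -0.0], [-1.0, -0.2], [-0.7, -1.1], [-0.7, 0.3]]
[548.37136667 298.05340202  91.20224174 -16.16433285] [[-0.2, -0.1], [0.3, 0.4], [-0.1, 0.7], [-0.8, -1.1], [0.1, 0.2], [-1.0, 0.3], [-0.1, -0.6], [-0.9, -0.7], [-0.6, -0.0], [-0.4, 0.5]]
```

View pics/ov3.png

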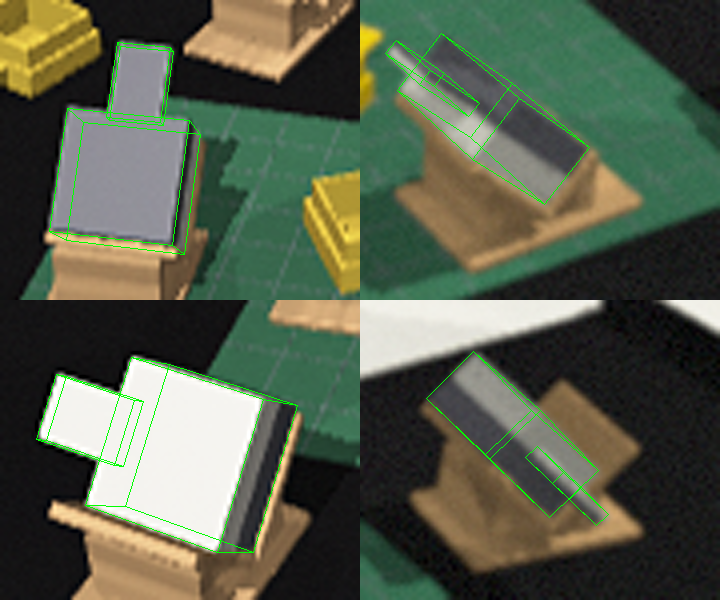

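```bash
cat > plan.py <<'E'
from h import *
from station import robot, solver, optics, readout
L=np.array([539.4,-8.6,58.6]);LY=.0663; ST=np.array([548.4,298.1,91.2]);SY=-.1616
def tool(Rd,flip=0,tilt=0):
    # tool y = dish +x, tool x = +-dish z ; tilt = rotation of approach about dish z
    x=Rd[:,2]*(1 if not flip else -1); y=R.from_rotvec(Rd[:,2]*tilt).apply(Rd[:,0]); z=np.cross(x,y)
    return np.c_[x,y,z]
def quat(M): return R.from_matrix(M).as_quat(scalar_first=True)
def tcp(Rd,o,flip,tilt=0,gx=-72,gz=22):
    M=tool(Rd,flip,tilt); g=o+Rd@[gx,0,gz]; return g+M[:,1]*robot.grip_point_offset, quat(M)
RLd=rot(RL,LY); RSd=rot(RS,SY); RT=RSd@np.diag([-1,-1,1]); TO=ST+RSd@[0,0,-44]
E
python3 - <<'E'
from plan import *
print(readout.read_tool_pos(), R.from_quat(readout.read_tcp_rot(),scalar_first=True).as_matrix().round(2).tolist())
for tilt in (-.9,-.6,-.3,0,.3,.6,.9):
  for fl in (0,1):
    o=[]
    for Rd,org in((RLd,L),(RT,TO)):
      for up in(0,120):
        p,q=tcp(Rd,org+[0,0,up],fl,tilt if Rd is RLd else -tilt); s=solver.solve_ik(p,q); o.append(None if s is None else np.round(s,2).tolist())
    print(tilt,fl,o)
E
```

```text
[ 130.10512611 -534.32844892  231.18479743] [[-0.24, -0.0, -0.97], [0.97, 0.0, -0.24], [0.0, -1.0, -0.0]]
-0.9 0 [[-0.58, 0.28, -0.41, -1.44, -0.98, -0.35], [-0.5, 0.04, -0.3, -1.24, -0.99, -0.78], [0.1, 0.13, -0.73, -2.6, -0.45, -2.86], None]
-0.9 1 [[-0.58, 0.28, -0.41, -1.44, -0.98, 2.79], [-0.5, 0.04, -0.3, -1.24, -0.99, 2.36], [0.1, 0.13, -0.73, -2.6, -0.45, 0.28], None]
-0.6 0 [[-0.46, 0.31, -0.21, -1.09, -1.09, -0.73], [-0.42, 0.14, -0.09, -0.99, -1.21, -1.02], None, None]
-0.6 1 [[-0.46, 0.31, -0.21, -1.09, -1.09, 2.41], [-0.42, 0.14, -0.09, -0.99, -1.21, 2.12], None, None]
-0.3 0 [[-0.37, 0.41, -0.0, -0.87, -1.31, -0.96], [-0.36, 0.28, 0.14, -0.83, -1.48, -1.17], [0.37, 0.15, -0.27, -0.87, -0.6, 1.51], [0.44, 0.02, -0.16, -0.62, -0.74, 1.17]]
-0.3 1 [[-0.37, 0.41, -0.0, -0.87, -1.31, 2.18], [-0.36, 0.28, 0.14, -0.83, -1.48, 1.97], [0.37, 0.15, -0.27, -0.87, -0.6, -1.63], [0.44, 0.02, -0.16, -0.62, -0.74, -1.98]]
0 0 [[-0.29, 0.54, 0.22, -0.72, -1.58, -1.09], [-0.29, 0.44, 0.38, -0.74, -1.77, -1.27], [0.25, 0.3, -0.04, -0.85, -1.04, 1.54], [0.27, 0.19, 0.11, -0.76, -1.21, 1.3
[... 482 characters left out ...]
-0.83, -1.6, -1.81]]
0.6 0 [[-0.13, 0.86, 0.67, -0.58, -2.14, -1.24], [-0.15, 0.78, 0.85, -0.7, -2.37, -1.43], [0.19, 0.68, 0.47, -0.86, -1.78, 1.47], [0.18, 0.59, 0.64, -0.92, -1.94, 1.27]]
0.6 1 [[-0.13, 0.86, 0.67, -0.58, -2.14, 1.9], [-0.15, 0.78, 0.85, -0.7, -2.37, 1.72], [0.19, 0.68, 0.47, -0.86, -1.78, -1.67], [0.18, 0.59, 0.64, -0.92, -1.94, -1.87]]
0.9 0 [[-0.05, 1.03, 0.87, -0.54, -2.42, -1.27], [-0.08, 0.94, 1.06, -0.76, -2.66, -1.53], [0.21, 0.87, 0.75, -0.94, -2.11, 1.38], [0.18, 0.79, 0.91, -1.08, -2.26, 1.14]]
0.9 1 [[-0.05, 1.03, 0.87, -0.54, -2.42, 1.87], [-0.08, 0.94, 1.06, -0.76, -2.66, 1.61], [0.21, 0.87, 0.75, -0.94, -2.11, -1.76], [0.18, 0.79, 0.91, -1.08, -2.26, -2.0]]
```

```bash
python3 - <<'E'
from plan import *
p,q=tcp(RLd,L,0); back=-RLd[:,0]*90
print(p,p+back)
robot.move_to(p+back+[0,0,90],q); robot.move_gripper(45,80)
robot.line_to(p+back,q)
print(readout.read_clock(),readout.read_q().round(2), readout.read_gripper_width(),readout.read_contact_force().round(1))
for n in("wrist","side","scene"):
    d=optics.get_image(n); cv2.imwrite(f"pics/{n}1.png",cv2.cvtColor(d["frame"],cv2.COLOR_RGB2BGR)); np.save(f"{n}1.npy",d,allow_pickle=True)
d=np.load("wrist1.npy",allow_pickle=True).item(); im=cv2.cvtColor(d["frame"],cv2.COLOR_RGB2BGR); draw(im,d,LOOSE,RLd,L,0,0,1); cv2.imwrite("pics/wrist1o.png",im)
E
```

```text
[540.86630613 -30.68381639 111.84514062] [545.08252185 -94.18360792 175.48475093]
3.8167 [-0.38  0.55  0.39 -0.71 -1.76 -1.14] 44.99570217306527 [ 0.3 -0.1  0.7]
```

View pics/wrist1o.png

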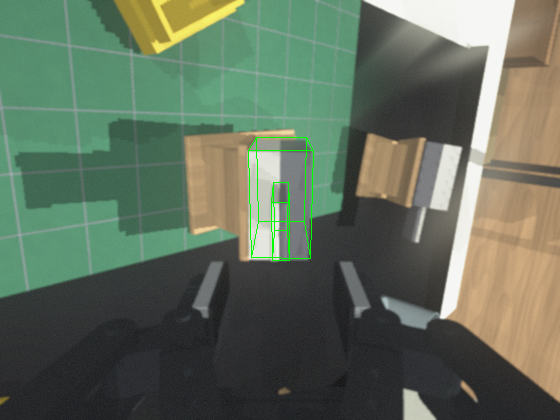

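View pics/scene1.png

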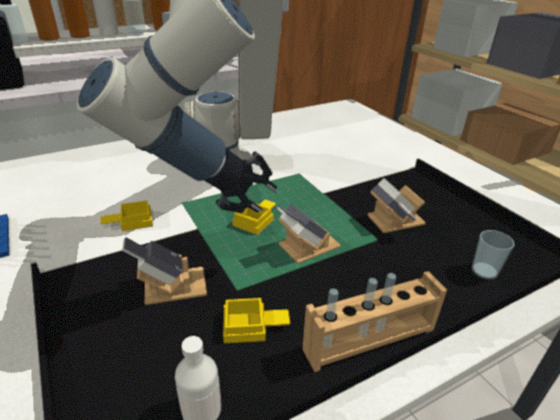

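```bash
python3 - <<'E'
from plan import *
d=np.load("wrist1.npy",allow_pickle=True).item(); im=cv2.imread("pics/wrist1.png")
a=crop(im,230,125,95,145,4); b=a.copy(); draw(b,d,LOOSE,RLd,L,230,125,4)
cv2.imwrite("pics/w1z.png",np.hstack([a,b]))
a=crop(im,350,120,120,125,3); b=a.copy(); draw(b,d,STOR,RSd,ST,350,120,3)
cv2.imwrite("pics/w1s.png",np.hstack([a,b]))
E
```

```text
(no output)
```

View pics/w1z.png

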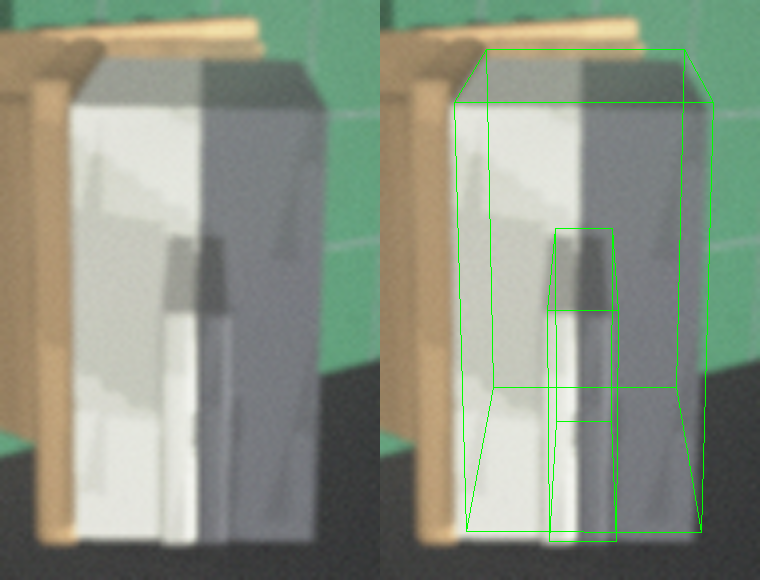

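View pics/w1s.png

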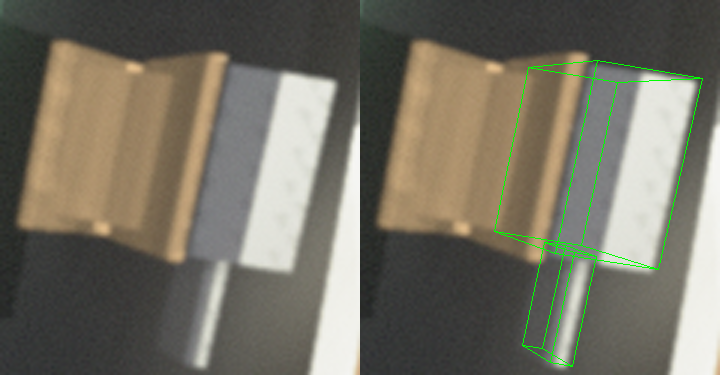

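```bash
python3 - <<'E'
exec(open('f2.py').read().split("l,rl=fit")[0].replace('S=optics.get_image("side");C=optics.get_image("scene")','S=np.load("side1.npy",allow_pickle=True).item();C=np.load("scene1.npy",allow_pickle=True).item()'))
W=np.load("wrist1.npy",allow_pickle=True).item()
LW=[(-40,40,0),(-40,40,44),(40,40,0),(40,40,44),(-40,-40,0),(-40,-40,44),(-90,18,17),(-90,18,27),(-90,-18,17)]
pw=cropped([(72,104),(327,106),(100,60),(300,62),(75,542),(315,542),(163,313),(230,315),(163,545)],230,125,4)
SW=[(40,40,0),(40,-40,0),(40,40,44),(40,-40,44),(18,-90,17)]; ps=cropped([(335,78),(292,272),(229,63),(188,262),(207,367)],350,120,3)
for nm,R0,a,b,c_,p0 in(("L",RL,(S,LX,pL),(C,LXc,pLc),(W,LW,pw),[540,-8,58]),("S",RS,(S,SX,pS),(C,SXc,pSc),(W,SW,ps),[548,298,91])):
    for o in([a,b],[c_],[a,b,c_]):
        p,r=fit(R0,o,p0); print(nm,p.round(1),r.round(1).tolist() if len(o)>2 else '')
E
```

```text
L [539.4  -8.6  58.6   6.6] 
L [540.7 -10.3  58.8   4.6] 
L [540.6  -9.9  58.5   4.9] [[-0.6, -0.7], [-1.3, 0.4], [-0.8, -0.1], [-0.4, 0.1], [-0.4, -0.1], [-0.6, 0.2], [0.5, -0.1], [-0.9, 0.7], [-1.1, 0.1], [-0.7, -0.8], [-1.2, 0.8], [-0.3, 0.6], [0.7, 0.9], [0.8, -0.9], [0.2, -0.7], [0.5, -1.1], [-0.4, -0.4], [-0.4, 0.1], [0.5, -0.2], [-0.7, 0.3]]
S [548.4 298.1  91.2 -16.2] 
S [547.3 290.1  91.7 -12.4] 
S [549.1 296.3  89.6 -15.1] [[-0.3, -0.1], [0.2, 0.1], [0.1, 0.4], [-0.6, -1.0], [-0.1, 0.4], [-1.1, 0.5], [-0.5, 0.1], [-1.4, 0.2], [-1.0, 0.9], [-0.7, 1.3], [0.2, 0.8], [-0.0, -0.2], [0.5, 0.2], [0.5, -2.1], [0.0, 0.1]]
```

```bash
sed -i 's/^L=.*/L=np.array([540.6,-9.9,58.6]);LY=.050; ST=np.array([548.7,296.3,90.0]);SY=-.152/' plan.py; python3 - <<'E'
from plan import *
p,q=tcp(RLd,L,0); back=-RLd[:,0]*90
robot.line_to(p+back,q); robot.line_to(p,q,100)
print(readout.read_contact_force().round(1))
robot.move_gripper(0,25); print(readout.read_gripper_width(),readout.read_contact_force().round(1),readout.read_ft_torque().round(2))
print(readout.read_clock())
for n in("wrist","side"):
    d=optics.get_image(n); im=cv2.cvtColor(d["frame"],cv2.COLOR_RGB2BGR); np.save(f"{n}2.npy",d,allow_pickle=True)
    cv2.imwrite(f"pics/{n}2.png",im if n=="wrist" else crop(im,200,130,120,120,4))
E
```

```text
[-0.8  0.6  0.1]
9.383802499438934 [ 0.7 -2.1  1.4] [-2.16 -0.06 -0.07]
5.6667
```

View pics/wrist2.png

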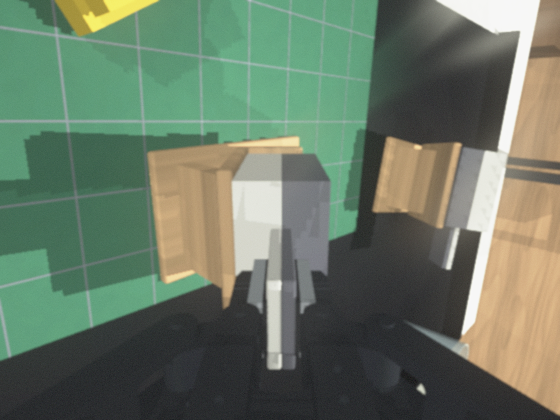

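View pics/side2.png

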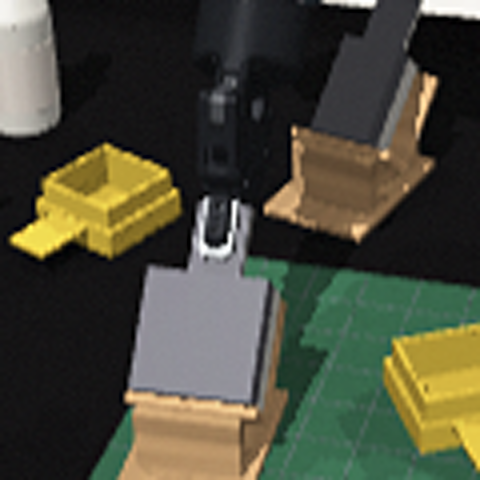

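```bash
python3 - <<'E'
from plan import *
p,q=tcp(RLd,L,0)
robot.move_gripper(0,80); print(readout.read_gripper_width(),readout.read_contact_force().round(1))
p0=readout.read_tool_pos()
robot.line_to(p0+[0,0,30],None,60); robot.line_to(p0+[0,0,170],None,150)
print(readout.read_gripper_width(),readout.read_contact_force().round(1),readout.read_ft_torque().round(2),readout.read_clock())
for n in("wrist","side"):
    d=optics.get_image(n); im=cv2.cvtColor(d["frame"],cv2.COLOR_RGB2BGR); d["tp"]=readout.read_tool_pos(); d["tr"]=readout.read_tcp_rot(); np.save(f"{n}3.npy",d,allow_pickle=True)
    cv2.imwrite(f"pics/{n}3.png",crop(im,190,120,180,130,4) if n=="wrist" else im)
E
```

```text
8.983887821298188 [-0.  -4.8  3.8]
8.732929607511736 [-0.4 -0.4 -1.4] [-2.73 -0.13  0.03] 7.725
```

View pics/wrist3.png

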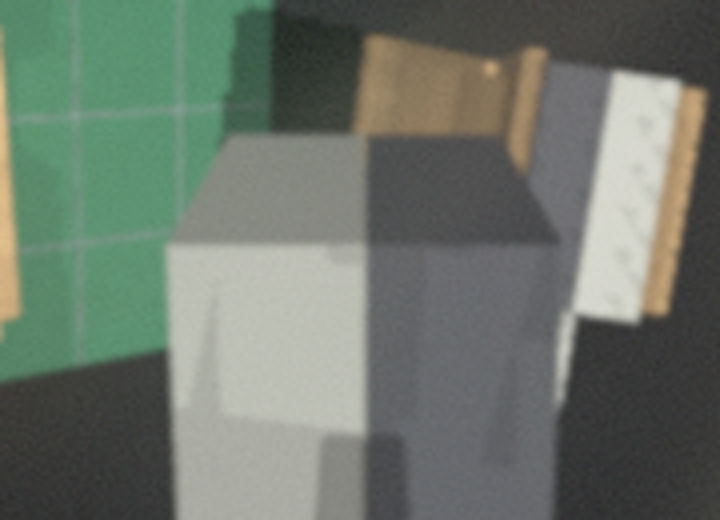

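View pics/side3.png

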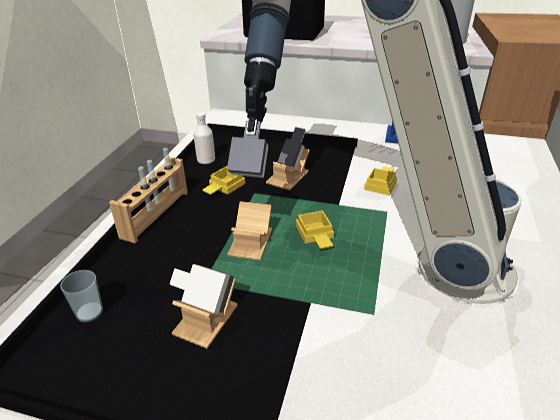

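```bash
python3 - <<'E'
from plan import *
W=np.load("wrist3.npy",allow_pickle=True).item()
M=R.from_quat(W["tr"],scalar_first=True).as_matrix(); t=W["tp"]
X=np.array([(-40,40,0),(-40,40,44),(40,40,0),(40,40,44),(-40,40,22),(40,40,22)],float)
px=cropped([(167,243),(560,243),(235,134),(508,134),(367,243),(367,135)],190,120,4)
# nominal dish in tool
Rn=tool(RLd).T@RLd; on=np.array([0,0,0.])-Rn@np.array([-72,0,22.])+[0,-robot.grip_point_offset,0]
print("nominal",on, Rn.round(2).tolist())
def f(v):
    Rr=R.from_rotvec(v[3:]/100).as_matrix()@Rn; o=on+v[:3]
    return np.r_[(proj(W,(X@Rr.T+o)@M.T+t)-px).ravel(), v*0.1]
r=least_squares(f,np.zeros(6)); print(r.x.round(2), r.fun[:-6].round(1))
f4=lambda v:np.r_[f(np.r_[v,0,0,0])]
r=least_squares(f4,np.zeros(3)); print(r.x.round(2), r.fun[:12].round(1))
im=cv2.cvtColor(W["frame"],cv2.COLOR_RGB2BGR);im=crop(im,200,120,150,180,4)
draw(im,W,LOOSE,M@Rn,t+M@on,200,120,4); cv2.imwrite("pics/w3o.png",im[:600])
E
```

```text
nominal [-2.20000000e+01  5.33000000e+01  1.38612522e-16] [[-0.0, 0.0, 1.0], [1.0, 0.0, -0.0], [0.0, 1.0, 0.0]]
[ 0.56  1.52 -0.03 -0.44 -0.18 -0.97] [ 0.  -0.   0.6  0.   0.2  0.1 -1.   0.1 -0.6  0.   0.7 -0.2]
[ 0.37  1.96 -0.02] [ 0.7  0.2  1.   0.2 -0.5 -0.2 -1.8 -0.3 -0.   0.2 -0.1 -0.5]
```

View pics/w3o.png

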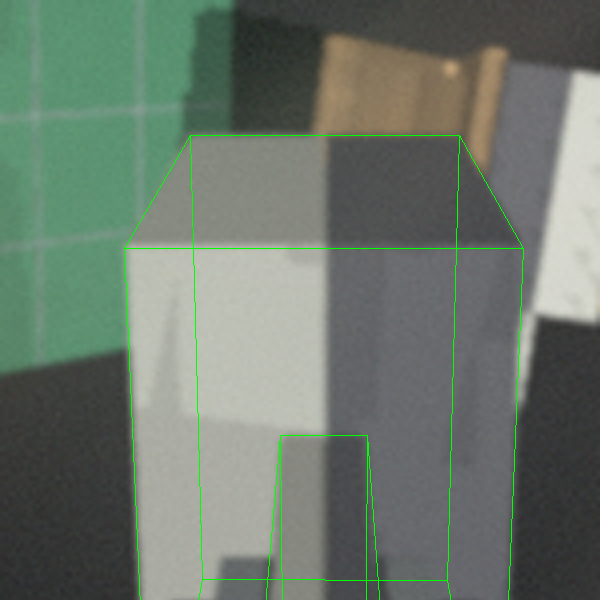

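```bash
python3 - <<'E'
exec(open('f2.py').read().split("l,rl=fit")[0].replace('S=optics.get_image("side");C=optics.get_image("scene")','S=np.load("side1.npy",allow_pickle=True).item();C=np.load("scene1.npy",allow_pickle=True).item()'))
W=np.load("wrist1.npy",allow_pickle=True).item();W3=np.load("wrist3.npy",allow_pickle=True).item()
SW=[(40,40,0),(40,-40,0),(40,40,44),(40,-40,44),(18,-90,17)]; ps=cropped([(335,78),(292,272),(229,63),(188,262),(207,367)],350,120,3)
SW3=SW[:3]; p3=cropped([(682,80),(640,323),(548,64)],190,120,4)
a=(S,SX,pS);b=(C,SXc,pSc);w=(W,SW,ps);w3=(W3,SW3,p3)
for o in([a,b],[a,w,w3],[a],[b],[a,b,w,w3]):
    p,r=fit(RS,o,[548,298,90]); print(p.round(1),p[2]-59.4)
print(r.round(1).tolist())
E
```

```text
[548.4 298.1  91.2 -16.2] 31.80224160370117
[549.1 296.   89.8 -14.8] 30.3833182970205
[551.9 290.5  83.7 -15.4] 24.305145917135626
[538.3 311.1  81.2 -17.5] 21.78835306491586
[549.3 296.5  89.8 -15.1] 30.385284869896374
[[-0.5, -0.1], [0.1, 0.1], [0.0, 0.4], [-0.8, -1.0], [-0.3, 0.4], [-1.2, 0.5], [-0.4, 0.1], [-1.3, 0.2], [-0.9, 0.9], [-0.6, 1.3], [0.3, 0.9], [0.1, -0.0], [0.7, 0.3], [0.7, -1.9], [0.2, 0.3], [-0.4, 0.1], [-0.3, -0.3], [-0.2, -0.7]]
```

```bash
sed -i 's/ST=np.array([^)]*);SY=-.152/ST=np.array([549.2,296.4,89.9]);SY=-.151/' plan.py; cat >> plan.py <<'E'
DT=np.array([-21.6,54.8,0]) # dish origin in tool
def place(off=0):  # tcp for dish base origin at TO
    M=tool(RT,0); return TO-M@DT, quat(M)
E
python3 - <<'E'
from plan import *
p,q=place(); print(p,TO)
robot.move_to(p+[0,0,130],q)
print(readout.read_gripper_width(),readout.read_contact_force().round(1),readout.read_clock(),readout.read_q().round(2))
for n in("wrist","side","scene"):
    d=optics.get_image(n); im=cv2.cvtColor(d["frame"],cv2.COLOR_RGB2BGR); d["tp"]=readout.read_tool_pos(); d["tr"]=readout.read_tcp_rot(); np.save(f"{n}4.npy",d,allow_pickle=True)
    cv2.imwrite(f"pics/{n}4.png",im)
E
```

```text
[545.75368229 273.7504328  144.48864351] [553.88018455 327.1586715  121.01269837]
8.955135552457268 [ 0.6 -0.2 -1.7] 10.0917 [ 0.26  0.2   0.14 -0.75 -1.24  1.31]
```

View pics/side4.png

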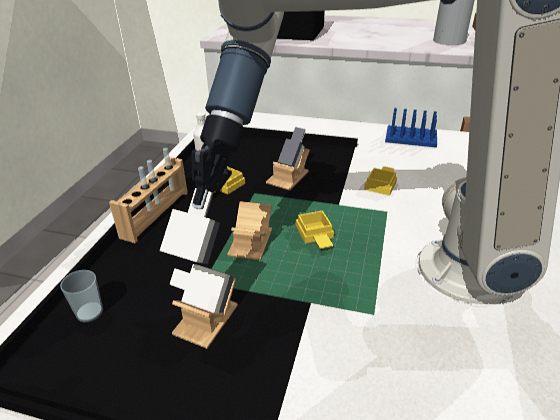

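View pics/scene4.png

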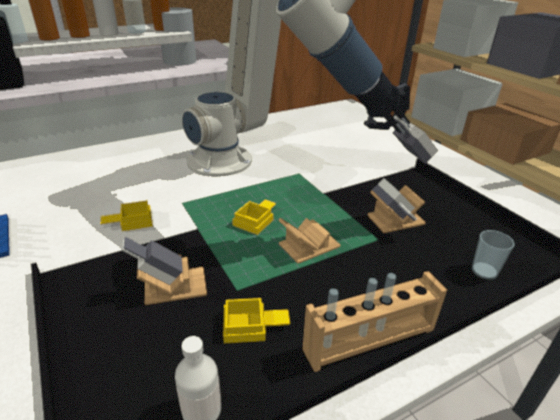

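View pics/wrist4.png

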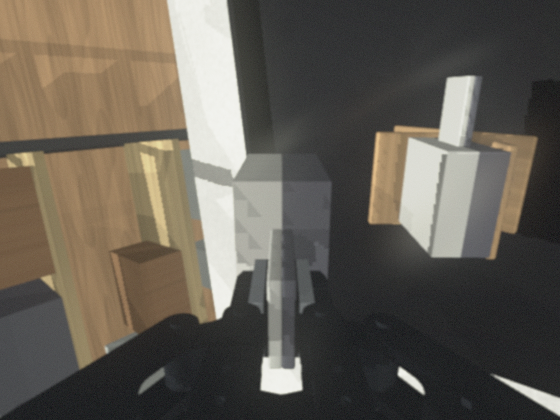

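```bash
python3 - <<'E'
from plan import *
W=np.load("wrist4.npy",allow_pickle=True).item(); im=cv2.cvtColor(W["frame"],cv2.COLOR_RGB2BGR)
M=R.from_quat(W["tr"],scalar_first=True).as_matrix(); t=W["tp"]
a=crop(im,390,70,120,190,3); b=a.copy(); draw(b,W,STOR,RSd,ST,390,70,3); cv2.imwrite("pics/w4s.png",np.hstack([a,b]))
a=crop(im,220,140,125,145,3); b=a.copy(); Rn=np.array([[0,0,1],[1,0,0],[0,1,0.]]); draw(b,W,LOOSE,M@Rn,t+M@DT,220,140,3); cv2.imwrite("pics/w4l.png",np.hstack([a,b]))
E
```

View pics/w4s.png

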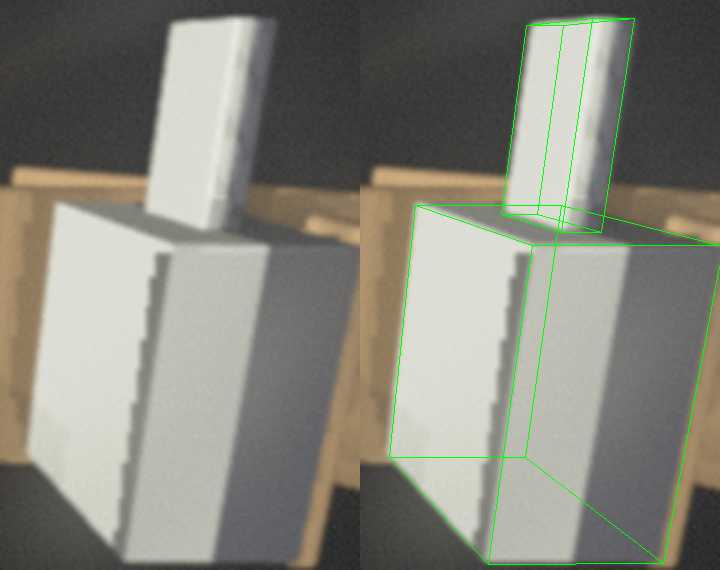

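View pics/w4l.png

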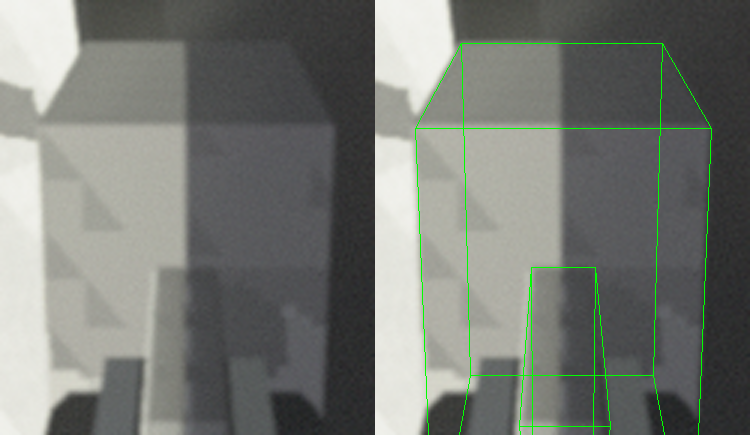

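```bash
python3 - <<'E'
from plan import *
p,q=place()
robot.line_to(p+[0,0,25],q,120); robot.line_to(p+[0,0,8],q,50); robot.dwell(.2)
f0=readout.read_contact_force(); t0=readout.read_ft_torque(); print(f0.round(1),readout.read_clock())
for h in np.arange(7,-4.1,-1):
    robot.line_to(p+[0,0,h],q,20); robot.dwell(.1)
    f=readout.read_contact_force()-f0; print(h,f.round(1),(readout.read_ft_torque()-t0).round(2))
    if np.linalg.norm(f)>4: break
print(readout.read_clock(),readout.read_gripper_width())
for n in("wrist","side","scene"):
    d=optics.get_image(n); im=cv2.cvtColor(d["frame"],cv2.COLOR_RGB2BGR); d["tp"]=readout.read_tool_pos(); d["tr"]=readout.read_tcp_rot(); np.save(f"{n}5.npy",d,allow_pickle=True)
    cv2.imwrite(f"pics/{n}5.png",im)
S=np.load("side5.npy",allow_pickle=True).item();C=np.load("scene5.npy",allow_pickle=True).item()
ims=[]
for d,x,y in((S,160,225),(C,360,140)):
    im=crop(cv2.cvtColor(d["frame"],cv2.COLOR_RGB2BGR),x,y,90,110,4); ims.append(im.copy())
cv2.imwrite("pics/p5.png",np.hstack(ims))
E
```

```text
[-1.1  0.8 -1.5] 11.9583
7.0 [0.9 0.5 0.7] [ 0.05 -0.09  0.07]
6.0 [ 1.5 -1.5 -0.5] [ 0.06  0.01 -0.02]
5.0 [ 0.2 -1.1 -0.2] [ 0.14 -0.06  0.11]
4.0 [ 1.6 -0.3 -0.9] [ 0.04 -0.02  0.02]
3.0 [ 1.1  0.2 -0.6] [ 0.06 -0.06  0.1 ]
2.0 [ 1.6 -0.5 -0.5] [ 0.11 -0.14  0.09]
1.0 [ 1.  -0.9 -0.9] [ 0.08 -0.02 -0.04]
0.0 [ 1.4 -0.2 -0.7] [ 0.33 -0.17 -0.01]
-1.0 [1.7 1.4 0.7] [ 1.1  -0.15 -0.11]
-2.0 [-1.   1.5  7.1] [2.19 0.17 0.32]
15.4583 9.177007910501187
```

View pics/p5.png

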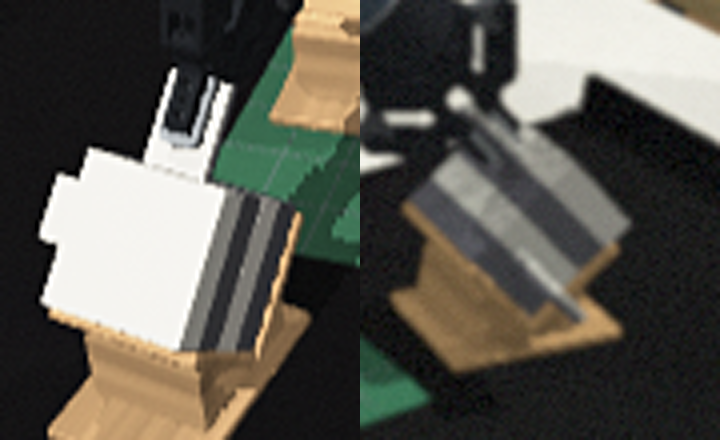

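View pics/wrist5.png

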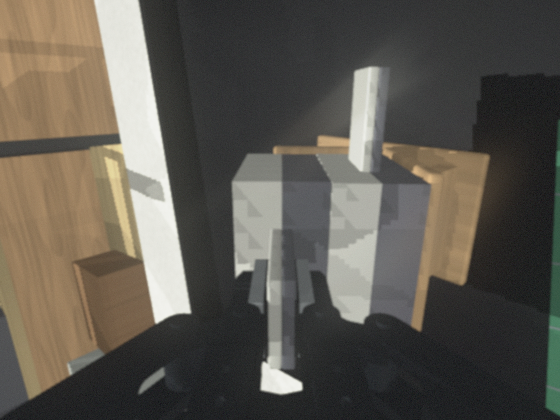

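```bash
python3 - <<'E'
from plan import *
p,q=place()
robot.line_to(p+[0,0,-1],q,20)
robot.move_gripper(12,20); robot.dwell(.3); robot.move_gripper(32); robot.dwell(.3)
print(readout.read_contact_force().round(1))
p0=readout.read_tool_pos()
robot.line_to(p0-RT[:,0]*60,None,80); robot.line_to(p0-RT[:,0]*110,None,120);
print(readout.read_contact_force().round(1),readout.read_clock())
for n in("wrist","side","scene"):
    d=optics.get_image(n); im=cv2.cvtColor(d["frame"],cv2.COLOR_RGB2BGR); np.save(f"{n}6.npy",d,allow_pickle=True)
    cv2.imwrite(f"pics/{n}6.png",im)
RTd=RT
A=[];
for n,x,y in(("side",160,225),("scene",360,140)):
    d=np.load(n+"6.npy",allow_pickle=True).item()
    im=crop(cv2.cvtColor(d["frame"],cv2.COLOR_RGB2BGR),x,y,90,110,4); draw(im,d,LOOSE,RT,TO,x,y,4);draw(im,d,STOR,RSd,ST,x,y,4,(0,0,255)); A.append(im)
cv2.imwrite("pics/p6.png",np.hstack(A))
d=np.load("wrist6.npy",allow_pickle=True).item(); im=cv2.cvtColor(d["frame"],cv2.COLOR_RGB2BGR); a=crop(im,220,50,240,220,3); draw(a,d,LOOSE,RT,TO,220,50,3);draw(a,d,STOR,RSd,ST,220,50,3,(0,0,255)); cv2.imwrite("pics/p6w.png",a[:600])
E
```

```text
[-0.4  0.3  0.8]
[ 0.5 -0.3 -0.9] 18.475
```

View pics/p6.png

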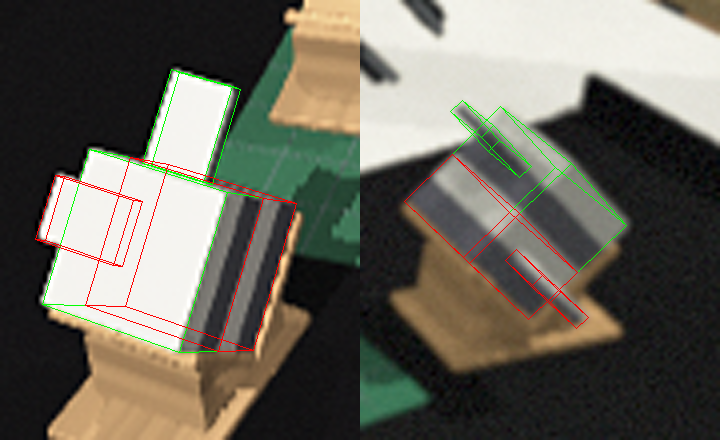

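View pics/p6w.png

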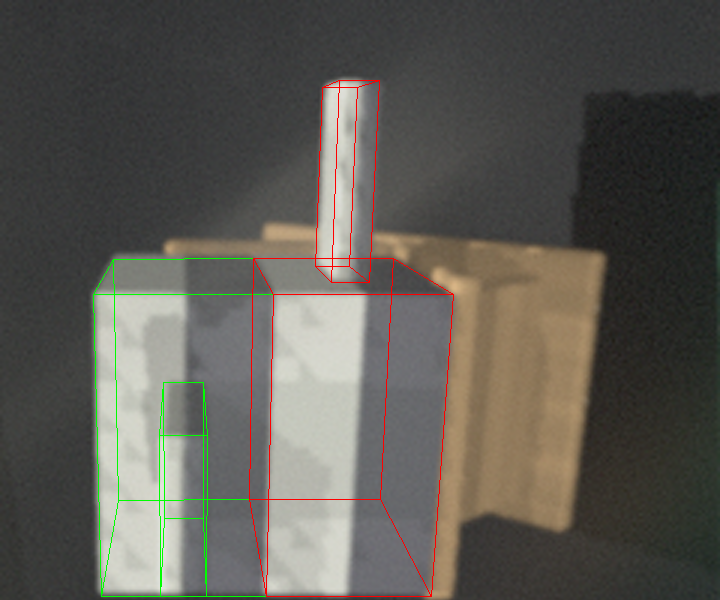

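View pics/side6.png

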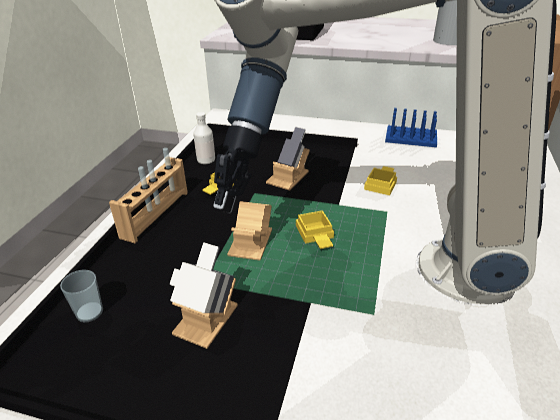

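```bash
python3 -c "
from station import robot,readout
robot.close_job(); print(readout.read_clock())"
```

```text
the job is handed in; nothing more can be done
the job is handed in; nothing more can be done
```

The loose dish is stacked lid-down on the stored dish in the rack. I handed the job in at about 18.5 s of the 64 s allowed.

**What I did:** I picked out the grey-lidded square dish on the middle cradle (side view pixel 250, 215). I rejected the narrow oblong dish (290, 155) and the yellow look-alikes. I pinched both tabs at 80 N, lifted the dish straight up and turned it over. Then I lowered it straight down until about 7 N of contact showed, eased back 1 mm, released it and withdrew.

**Last checks:**
- **Stack position:** in all three final pictures the outlines of the planned stack and of the stored dish match to about 1–2 pixels, roughly 1–2 mm. The flipped dish is closed with its sides flush, and the stored dish is where it was measured.
- **Bystander:** the side view shows the oblong dish still on its cradle. The arm never reached for it, but I did not measure its pose.
- **Robot:** the gripper was clear of everything, with contact force back to about zero.

**Disagreements:** contact came about 1–2 mm lower than I had computed. My separate estimates of the stored dish's position also differed by up to 8 mm along y before I combined the views; the combined fit is what I used, and it held up.

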